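# Put the bench tools back on their own colour mats

### The arm

A 6-joint arm with a two-finger parallel gripper is mounted at the origin on a cart in front of the work surface, level with it; the furniture and walls round the work are solid. World frame = base frame: x ahead of the robot, y to its left, z up, the work surface at z = 0. Lengths are in m, angles in rad, forces in N, time in s.
With the tool pointing down it reaches from about 0.35 to 0.975 m from the base axis. Payload 4.9 kg.
Tool frame: the origin (TCP) lies at the very end of the fingers, on their centre line; the grasp point (between the pads) lies 19 mm behind it; z points along the fingers, y is the line along which they close (so a half turn about z gives the same grasp; the last joint's range is limited). The gripper opens to 85 mm and grips with 20 to 120 N. Pads are 22 mm wide; open, the fingers measure 114 mm over their backs; the gripper's body (76 mm by 85 mm) begins 54 mm behind the grasp point. The pads swing forward as they close: fully open they stand 13 mm farther back than shut.
Start: joints at [-1.433, 0.053, 1.613, -0, 1.476, -0.119], TCP at [0.159, -0.604, 0.231] pointing down, gripper open.
Joint ranges: [-3.01, 3.01], [-1.01, 2.22], [0.06, 2.58], [-1.02, 4.17], [0.09, 2.62], [-3.14, 3.14]. Speed limits (rad/s): [2.57, 2.57, 3.14, 3.14, 3.14, 3.14].

### API

Orientations are given as a rotation vector (axis times angle).
In Python, from station import ctrl, imaging gives the robot as it stands.
- The arm moves only by the tool play_rows, never from a script. Its argument "series" is a list of rows, each a list of 3 entries, a list of its own where there are three numbers: the opening, from 0 (shut) to 1 (fully open), then the shift along the tool's x, y, z each as a share of 0.05 m, from -1 to 1, then the turn, a rotation vector about the tool's x, y, z each as a share of 8 degrees, from -1 to 1. In form: [[grip, [dx, dy, dz], [ax, ay, az]], ...]. A call has 1 to 8 rows; each row shifts and turns the commanded pose from where the row before left it, along the tool's axes as they then stand; what a row does not reach is not made up. A row lasts 1/8 s, in which the tool goes at most 62.5 mm and 10.7 degrees, less where a joint would pass 70% of its speed; a pose out of reach is approached as far as the arm can. A call with a number of a shift or a turn outside -1 to 1 is refused whole. A call with a gripper value outside its range is refused whole. The fingers move at their own pace and stop on an object; "force" is the grip in N (left out, the last holds). Time passes only in rows, so rows that do not move let the fingers close. It gives the time, the measured TCP pose, the force, the opening and the grip force at its end, in the units of the state.
- ctrl.get_obs(): the state, without advancing time (a new reading comes with each control period).
- imaging.get_image(name): name is "scene" or "top" or "wrist"; returns a dict with "color" (420x560x3 uint8, blue, green, red), "fx", "fy", "cx", "cy" (pixels), "D" ([k1, k2, p1, p2, k3] as OpenCV has them; the pictures are not rectified), "extrinsics" (4x4, takes a point from world to camera coordinates); the wrist camera has in their place "hand_eye" (4x4, takes a point from camera to tool coordinates, whose origin is the TCP and whose axes are the flange's). Camera axes: x right, y down, z forward; pixel columns grow to the right and rows downward; lengths in m; the calibration is good to about 2 mm. A picture is of the moment at which its call begins: read the wrist's pose just before it. There is no depth.
- ctrl.finish_job(): hands the job in; it is judged then, once.
The state is a dict: "t": time; "q": joint angles; "dq": joint speeds; "effort": joint torques, N m; "tool_pos": TCP position; "tool_rot": TCP orientation; "contact_force": force on the tool from outside, world axes, zero at the start; "wrist_torque": the same for the moment, N m; "opening": finger opening in m; "grip_force": force on a finger pad.
Only numpy, scipy, OpenCV 4.12 (cv2) and the standard library are available. Lean on these libraries where they do the work, as an engineer would, in place of code of your own. Each camera call takes 0.05 s, during which the arm holds its last target. There are 200 camera calls.

### The job

The two screwdrivers and the stapler have been put back on each other's mats: set each one down on the mat of its own colour, centred on it and lying along it. Only one tool fits on a mat, so first park one of them on the spare grey mat, lying along it, and leave the grey mat empty when you are done. Do not disturb the mouse, the squeeze bottle or the roll of black tape.

Things in the scene. Friction and masses are not known exactly. Their poses are not given: they have to be found in the camera images.
- red_driver: loose red-handled screwdriver, 24 mm thick, 172 mm long, about 60 g; origin: under its middle, at the lowest side of the handle; its y axis runs along it, handle on the +y side (from y = +3 to y = +85 mm, 24 mm wide and 24 mm high, to be grasped across x near y = +40 mm, where it balances), thin blade on the -y side; z up. Starts on the yellow mat.
- yellow_driver: loose yellow-handled screwdriver, 24 mm thick, 152 mm long, about 60 g; origin: under its middle, at the lowest side of the handle; its y axis runs along it, handle on the +y side (from y = -7 to y = +75 mm, 24 mm wide and 24 mm high, to be grasped across x near y = +32 mm, where it balances), thin blade on the -y side; z up. Starts on the blue mat.
- blue_stapler: loose blue desk stapler, 36 mm wide, 127 mm long, 47 mm high, 0.1 to 0.25 kg, its arm fixed shut; origin: centre of its underside; y axis along its length, z up; its blue upper arm is 30 mm wide from 24 to 47 mm above the origin: grasp it there, across x. Starts on the red mat.
- red_pad: a flat tool mat, 64 mm wide, 194 mm long, 5 mm thick, fixed to the bench, with a dark rubber inlay, a 12 mm wide red border and a steel stud in each corner; origin: centre of its underside; its y axis runs along its length, z up; things rest on its top, 5 mm above the origin. Home of the red screwdriver.
- yellow_pad: a flat tool mat, 64 mm wide, 194 mm long, 5 mm thick, fixed to the bench, with a dark rubber inlay, a 12 mm wide yellow border and a steel stud in each corner; origin: centre of its underside; its y axis runs along its length, z up; things rest on its top, 5 mm above the origin. Home of the yellow screwdriver.
- blue_pad: a flat tool mat, 64 mm wide, 194 mm long, 5 mm thick, fixed to the bench, with a dark rubber inlay, a 12 mm wide blue border and a steel stud in each corner; origin: centre of its underside; its y axis runs along its length, z up; things rest on its top, 5 mm above the origin. Home of the blue stapler.
- grey_pad: a flat tool mat, 64 mm wide, 194 mm long, 5 mm thick, fixed to the bench, with a dark rubber inlay, a 12 mm wide light grey border and a steel stud in each corner; origin: centre of its underside; its y axis runs along its length, z up; things rest on its top, 5 mm above the origin. The spare mat, empty at the start: the parking place.
- black_mouse: black computer mouse, 110 x 60 x 43 mm, left of the mats; origin: centre of its underside. Bystander.
- squeeze_bottle: white squeeze bottle with a red bent spout, body 50 mm wide, 170 mm high, behind the mats; origin: centre of its underside. Bystander.
- black_tape: roll of black electrical tape lying flat, 58 mm across, 19 mm high, behind the mats; origin: centre of its underside. Bystander.

How it is judged:
By the outcome, as a careful person would: the job done as asked, in the order asked, and still so for the second after the job is handed in, with the robot touching nothing.
It also fails if it takes over 106 s, if anything falls off the work surface, if the arm or the gripper's body presses on something with over 40 N, if the wrist force passes 120 N, or if a joint passes its speed limit or range.

## Working session

There is one attempt and no reset: what is moved stays moved. The work goes in short steps, Python scripts to look and compute and a tool call to move; the robot and the scene stay as the last step left them, time stands still between calls to the robot, and variables do not carry over. Pictures are saved under pics/ and viewed, at most 14 in all, crops included, and the job is handed in when it is done.

Besides the shell and the picture viewer there is one more tool, called after "Call:" by a JSON object that holds its "name" and its "arguments". play_rows: Moves the arm, as the interface text tells. Shift numbers are shares of 0.05 m and turn numbers shares of 8 degrees, none past 1 either way. Its arguments: {"type":"object","properties":{"series":{"type":"array"},"force":{"type":"number"}},"required":["series"]}

```bash
ls; mkdir -p pics
python3 - <<'E'
from station import ctrl, imaging
import cv2
print(ctrl.get_obs())
for n in ("scene","top"):
    im=imaging.get_image(n); cv2.imwrite(f"pics/{n}0.png",im["color"])
    print(n,im["fx"],im["fy"],im["cx"],im["cy"],im["D"],im["extrinsics"])
E
```

```text
pics
{'t': 0.0, 'q': array([-1.43301289e+00,  5.33724407e-02,  1.61431501e+00, -1.88357118e-05,
        1.47599942e+00, -1.19001324e-01]), 'dq': array([-0.00036201,  0.0010678 ,  0.00020356,  0.00065983, -0.00056708,
        0.00036818]), 'effort': array([ 1.43653018e-03, -3.93682086e+01, -3.70172024e+01,  1.14224904e-04,
        7.07826490e-03,  1.75081760e-05]), 'tool_pos': array([ 0.15863951, -0.60387752,  0.23004081]), 'tool_rot': array([-3.11365718e+00, -4.01983968e-01,  6.03020363e-05]), 'contact_force': array([ 0.47645431, -0.14358099,  0.65005203]), 'wrist_torque': array([-0.01301463,  0.00478677,  0.04799268]), 'grip_force': 0.0, 'opening': 0.0854204731648978}
scene 478.1210759545585 478.1210759545585 278.76868753198625 203.58755451215293 [-0.00211433  0.          0.          0.          0.        ] [[-0.86201424 -0.50683413  0.00711404  0.50221323]
 [-0.32065944  0.53439472 -0.78204846  0.24501005]
 [ 0.39256715 -0.6764181  -0.62317701  0.82340909]
 [ 0.          0.          0.          1.        ]]
top 534.1208433638994 534.1208433638994 286.98058298514604 205.4307181699689 [-0.04686589  0.          0.          0.          0.        ] [[-8.25508825e-02 -9.96586712e-01  5.27190288e-04  2.42108564e-03]
 [-9.72181992e-01  8.04129770e-02 -2.19990745e-01  6.18066087e-01]
 [ 2.19197461e-01 -1.86729551e-02 -9.75501816e-01  1.05905878e+00]
 [ 0.00000000e+00  0.00000000e+00  0.00000000e+00  1.00000000e+00]]
```

View pics/top0.png

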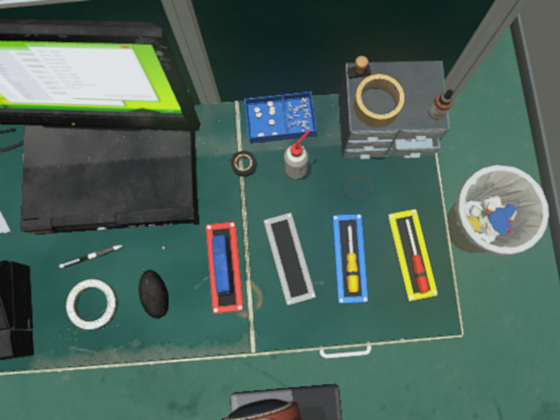

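View pics/scene0.png

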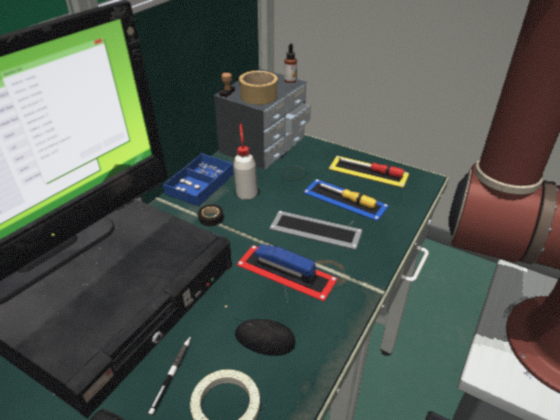

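The top view shows red mat with stapler at (225,267), grey mat (289,258), blue mat with yellow driver (351,258) and yellow mat with red driver (413,254), both handles toward the robot. In the scene view they are at about (287,272), (317,230), (346,198) and (369,171).

```bash
cat > h.py <<'E'
import numpy as np, cv2
from scipy.spatial.transform import Rotation as R
def cam(im, T=None):
    K=np.array([[im["fx"],0,im["cx"]],[0,im["fy"],im["cy"]],[0,0,1]])
    if T is None: T=np.array(im["extrinsics"])
    return K,np.array(im["D"],float),T
def wristT(im,obs):
    W=np.eye(4); W[:3,:3]=R.from_rotvec(obs["tool_rot"]).as_matrix(); W[:3,3]=obs["tool_pos"]
    return np.linalg.inv(W@np.array(im["hand_eye"]))
def tri(c1,p1,c2,p2):
    n=[cv2.undistortPoints(np.float64(p).reshape(-1,1,2),c[0],c[1]).reshape(-1,2).T for c,p in((c1,p1),(c2,p2))]
    X=cv2.triangulatePoints(c1[2][:3],c2[2][:3],n[0],n[1]); return (X[:3]/X[3]).T
def onz(c,p,z):
    n=cv2.undistortPoints(np.float64(p).reshape(-1,1,2),c[0],c[1]).reshape(-1,2)
    Rm,t=c[2][:3,:3],c[2][:3,3]; o=-Rm.T@t; d=np.c_[n,np.ones(len(n))]@Rm
    return o+d*((z-o[2])/d[:,2])[:,None]
def proj(c,X):
    return cv2.projectPoints(np.float64(X),cv2.Rodrigues(c[2][:3,:3])[0],c[2][:3,3],c[0],c[1])[0].reshape(-1,2)
def mask(bgr,col,roi=None):
    h=cv2.cvtColor(bgr,cv2.COLOR_BGR2HSV); H,S,V=cv2.split(h)
    m={"red":((H<8)|(H>172))&(S>140)&(V>90),"yellow":(H>18)&(H<35)&(S>130)&(V>110),
       "blue":(H>100)&(H<125)&(S>130)&(V>60),"grey":(S<60)&(V>95)}[col].astype(np.uint8)*255
    if roi is not None:
        r=np.zeros_like(m); x0,y0,x1,y1=roi; r[y0:y1,x0:x1]=255; m&=r
    return m
def blobs(m,mn=30):
    n,l,s,c=cv2.connectedComponentsWithStats(m)
    return sorted([(s[i,4],s[i,:4].tolist(),c[i].round(1).tolist(),(l==i).astype(np.uint8)*255) for i in range(1,n) if s[i,4]>mn],key=lambda b:-b[0])
E
python3 - <<'E'
import cv2
from h import *
for n,roi in(("top",(200,195,445,325)),("scene",(225,145,420,310))):
    im=cv2.imread(f"pics/{n}0.png")
    for c in("red","yellow","blue","grey"):
        print(n,c,[b[:3] for b in blobs(mask(im,c,roi))])
    x0,y0,x1,y1=roi
    cv2.imwrite(f"pics/{n}0z.png",cv2.resize(im[y0:y1,x0:x1],None,fx=3.2,fy=3.2,interpolation=cv2.INTER_CUBIC))
E
```

```text
top red [(np.int32(1132), [206, 222, 37, 91], [225.0, 267.6]), (np.int32(164), [412, 254, 13, 20], [417.6, 263.9]), (np.int32(149), [417, 276, 12, 16], [422.5, 283.8])]
top yellow [(np.int32(1286), [388, 210, 50, 91], [412.3, 255.1]), (np.int32(191), [347, 275, 12, 18], [352.8, 283.1]), (np.int32(169), [347, 253, 11, 19], [351.5, 262.6])]
top blue [(np.int32(1353), [332, 214, 37, 90], [349.4, 258.6]), (np.int32(770), [213, 235, 18, 59], [221.0, 263.9])]
top grey [(np.int32(1521), [263, 212, 53, 94], [289.0, 259.0]), (np.int32(842), [238, 195, 25, 130], [247.8, 268.1]), (np.int32(167), [405, 219, 13, 36], [410.8, 236.4]), (np.int32(134), [347, 225, 7, 28], [350.1, 238.7]), (np.int32(73), [440, 195, 5, 29], [442.9, 205.5])]
scene red [(np.int32(924), [237, 247, 100, 54], [288.7, 277.8]), (np.int32(109), [389, 167, 15, 10], [395.7, 171.3]), (np.int32(105), [371, 163, 16, 10], [378.8, 167.3]), (np.int32(89), [238, 145, 11, 10], [242.9, 150.0])]
scene yellow [(np.int32(431), [329, 158, 79, 29], [367.8, 174.8]), (np.int32(138), [360, 195, 16, 12], [367.4, 200.8]), (np.int32(119), [342, 189, 17, 12], [350.3, 194.6])]
scene blue [(np.int32(873), [255, 245, 60, 31], [286.9, 258.9]), (np.int32(660), [303, 180, 86, 41], [344.5, 201.8]), (np.int32(117), [225, 161, 8, 21], [227.7, 170.0])]
scene grey [(np.int32(1017), [340, 145, 80, 24], [392.0, 152.7]), (np.int32(988), [269, 210, 94, 39], [316.3, 229.5]), (np.int32(871), [233, 154, 24, 46], [244.6, 176.1]), (np.int32(699), [315, 228, 105, 82], [372.0, 274.8]), (np.int32(601), [389, 254, 31, 56], [405.8, 286.1]), (np.int32(170), [225, 225, 49, 21], [246.8, 235.7]), (np.int32(167), [264, 145, 20, 16], [273.6, 151.1]), (np.int32(78), [260, 258, 40, 18], [279.8, 266.7]), (np.int32(77), [340, 159, 31, 8], [355.2, 162.3]), (np.int32(68), [320, 184, 25, 9], [331.5, 188.1])]
```

```bash
cat > m.py <<'E'
from h import *
from station import imaging
from scipy.optimize import least_squares
C={n:cam(imaging.get_image(n)) for n in("top","scene")}
I={n:cv2.imread(f"pics/{n}0.png") for n in C}
def pick(n,col,near,k=1,mn=30):
    bs=[b for b in blobs(mask(I[n],col,{"top":(200,195,445,325),"scene":(225,145,420,310)}[n]),mn)]
    bs.sort(key=lambda b:np.hypot(b[2][0]-near[0],b[2][1]-near[1]))
    m=sum(b[3].astype(int) for b in bs[:k])
    return cv2.findNonZero(m.astype(np.uint8))
def quad(pts): return cv2.approxPolyN(cv2.convexHull(pts),4,ensure_convex=True).reshape(-1,2).astype(float)
if __name__=="__main__":
    for col,a,b in(("red",(225,267),(289,278)),("yellow",(412,255),(368,175)),("blue",(349,258),(344,202)),("grey",(289,259),(316,229))):
        qs={"top":quad(pick("top",col,a)),"scene":quad(pick("scene",col,b))}
        def model(p):
            x,y,th,z=p; c,s=np.cos(th),np.sin(th)
            L=np.array([[.032,.097],[-.032,.097],[-.032,-.097],[.032,-.097]])
            return np.c_[L@np.array([[c,s],[-s,c]])+[x,y],np.full(4,z)]
        def res(p):
            r=[]
            for n in C:
                P=proj(C[n],model(p)); D=qs[n][None]-P[:,None]; j=np.linalg.norm(D,axis=2).argmin(1)
                r.append(D[range(4),j].ravel())
            return np.concatenate(r)
        c0=onz(C["top"],[qs["top"].mean(0)],0)[0]
        f=min((least_squares(res,[c0[0],c0[1],t,0.0]) for t in(1.2,1.57,1.9)),key=lambda f:f.cost)
        print(col,"pad",f.x.round(4),"deg",np.degrees(f.x[2]).round(1),"rms px",np.sqrt(np.mean(f.fun**2)).round(2))
    for name,col,a,b in(("red_driver","red",(420,274),(387,169)),("yellow_driver","yellow",(352,273),(359,198))):
        r=[cv2.minAreaRect(pick("top",col,a,2)),cv2.minAreaRect(pick("scene",col,b,2))]
        E=[]
        for q in r:
            bp=cv2.boxPoints(q); e=np.linalg.norm(np.diff(np.r_[bp,bp[:1]],axis=0),axis=1)
            m=[(bp[i]+bp[(i+1)%4])/2 for i in range(4)]; k=[m[0],m[2]] if e[0]<e[1] else [m[1],m[3]]
            E.append(k)
        E[0].sort(key=lambda p:p[1]); E[1].sort(key=lambda p:p[0])
        X=tri(C["top"],E[0],C["scene"],E[1])
        d=X[0]-X[1]; print(name,"blade-side end",X[0].round(4),"butt",X[1].round(4),"len",np.linalg.norm(d).round(4),"deg",np.degrees(np.arctan2(-d[1],-d[0])).round(1))
        print("   top view at z=.017",onz(C["top"],E[0],.017).round(4).tolist())
    r=cv2.minAreaRect(pick("top","blue",(221,264))); print(r, onz(C["top"],cv2.boxPoints(r),.05).round(4).tolist())
    r2=cv2.minAreaRect(pick("scene","blue",(287,259))); print("stapler tri",tri(C["top"],[r[0]],C["scene"],[r2[0]]))
E
python3 m.py
```

```text
red pad [5.0710e-01 9.9900e-02 1.6078e+00 6.0000e-04] deg 92.1 rms px 0.6
yellow pad [ 0.5004 -0.3163  1.6873 -0.0032] deg 96.7 rms px 0.73
blue pad [ 0.5027 -0.1763  1.5296  0.0029] deg 87.6 rms px 0.84
grey pad [ 0.514  -0.0431  1.7656  0.0046] deg 101.2 rms px 0.83
red_driver blade-side end [ 0.4955 -0.3184  0.018 ] butt [ 0.4154 -0.3265  0.0177] len 0.0806 deg -174.2
   top view at z=.017 [[0.496, -0.3186, 0.017], [0.4153, -0.3267, 0.017]]
yellow_driver blade-side end [ 0.5114 -0.1824  0.0166] butt [ 0.4277 -0.1731  0.0185] len 0.0843 deg 173.7
   top view at z=.017 [[0.5106, -0.1825, 0.017], [0.4272, -0.1735, 0.017]]
((220.94482421875, 263.91143798828125), (58.49351119995117, 13.534401893615723), 84.64418029785156) [[0.5685, 0.1162, 0.05], [0.5689, 0.0875, 0.05], [0.4457, 0.0833, 0.05], [0.4454, 0.1114, 0.05]]
stapler tri [[0.50792418 0.1009049  0.03832261]]
```

View pics/top0z.png

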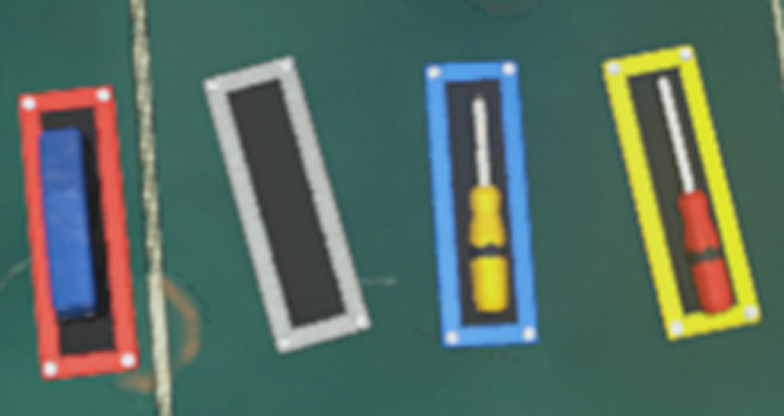

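The zoom shows the stapler shifted to the far left on red, the yellow driver about centred on blue, and the red driver along the yellow mat. Everything is consistent with the sizes given, so I move toward the red driver and take a closer look with the wrist camera.

```bash
cat > go.py <<'E'
import sys
from h import *
from station import ctrl,imaging
x,y,z,phi=map(float,sys.argv[1:5]); o=ctrl.get_obs()
M=R.from_rotvec(o["tool_rot"]).as_matrix()
G=np.c_[[np.cos(np.radians(phi)),np.sin(np.radians(phi)),0],[np.sin(np.radians(phi)),-np.cos(np.radians(phi)),0],[0,0,-1]]
d=M.T@(np.array([x,y,z])-o["tool_pos"]); w=R.from_matrix(M.T@G).as_rotvec(degrees=True)
print("t",round(o["t"],2),"pos",o["tool_pos"].round(4),"phi",np.degrees(np.arctan2(M[1,0],M[0,0])).round(2),"open",round(o["opening"],4),"F",o["contact_force"].round(1),"\nSHIFT units",(d/.05).round(2),"TURN units",(w/8).round(2))
E
python3 go.py 0.42 -0.25 0.33 5.8; python3 -c "
from station import imaging
im=imaging.get_image('wrist');print({k:v for k,v in im.items() if k!='color'})"
```

```text
t 0.2 pos [ 0.1587 -0.6041  0.2305] phi 14.71 open 0.0852 F [-0.6 -0.2 -0.2] 
SHIFT units [ 6.85 -5.53 -1.98] TURN units [-0.01 -0.    1.11]
{'fx': 342.27148103980636, 'fy': 342.27148103980636, 'cx': 281.31655210131834, 'cy': 214.21812293860108, 'D': array([-0.04835628,  0.        ,  0.        ,  0.        ,  0.        ]), 'hand_eye': array([[ 3.55439071e-04, -9.62365641e-01, -2.71757698e-01,
         6.80765121e-02],
       [ 9.99999924e-01,  3.84932279e-04, -5.52203508e-05,
         7.40463534e-04],
       [ 1.57750478e-04, -2.71757658e-01,  9.62365705e-01,
        -1.43050516e-01],
       [ 0.00000000e+00,  0.00000000e+00,  0.00000000e+00,
         1.00000000e+00]])}
```

```bash
python3 go.py 0.53 -0.22 0.28 5.8
```

```text
t 0.25 pos [ 0.1587 -0.6042  0.2307] phi 14.71 open 0.0852 F [ 0.2 -0.3 -0.1] 
SHIFT units [ 9.13 -5.55 -0.98] TURN units [-0.01 -0.    1.11]
```

Call:
{"name": "play_rows", "arguments": {"series": [[1,[0.91,-0.55,-0.25],[0,0,0]],[1,[0.91,-0.55,-0.25],[0,0,0]],[1,[0.91,-0.55,-0.25],[0,0,0]],[1,[0.91,-0.55,-0.25],[0,0,0]],[1,[0.91,-0.55,0],[0,0,0]],[1,[0.91,-0.55,0],[0,0,0]],[1,[0.91,-0.55,0],[0,0,0]],[1,[0.91,-0.55,0],[0,0,0]]], "force": 40}}

```text
t: 1.25
tool_pos: [0.4559, -0.2978, 0.2814]
tool_rot: [3.115, 0.402, 0.0]
contact_force: [0.3, -0.3, 0.5]
opening: 0.0849
grip_force: 0.0
```

Call:
{"name": "play_rows", "arguments": {"series": [[1,[0.91,-0.55,0],[0,0,0]],[1,[0.9,-0.55,0],[0,0,0]],[1,[0,0,0],[0,0,1]],[1,[0,0,0],[0,0,0.11]],[1,[0,0,0],[0,0,0]]]}}

```text
t: 1.88
tool_pos: [0.5282, -0.2234, 0.2812]
tool_rot: [-3.137, -0.161, 0.0]
contact_force: [0.1, -0.2, -0.1]
opening: 0.0856
grip_force: 0.0
```

```bash
python3 go.py 0.53 0.02 0.28 5.8
cat > snap.py <<'E'
import sys,json
from h import *
from station import ctrl,imaging
o=ctrl.get_obs(); im=imaging.get_image("wrist"); c=cam(im,wristT(im,o)); n=sys.argv[1]
cv2.imwrite(f"pics/{n}.png",im["color"]); np.savez(f"pics/{n}.npz",K=c[0],D=c[1],T=c[2])
E
python3 snap.py w1
```

```text
t 1.88 pos [ 0.5282 -0.2234  0.2812] phi 5.89 open 0.0856 F [ 0.1 -0.2 -0.1] 
SHIFT units [ 0.54 -4.84  0.02] TURN units [-0.    0.    0.01]
```

View pics/w1.png

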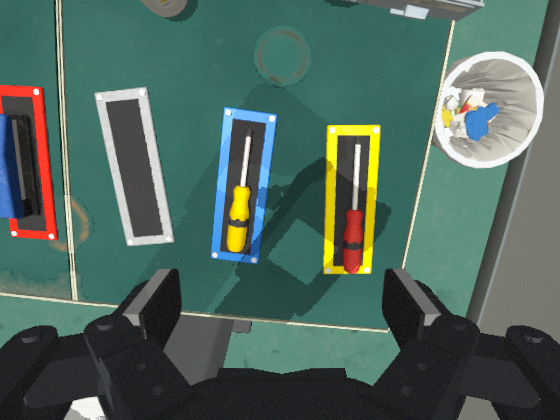

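The wrist picture shows yellow mat/red driver around (353,200), blue mat/yellow driver (243,186), grey mat (134,166), and part of red mat at (30,160). I take the second wrist place to the left.

Call:
{"name": "play_rows", "arguments": {"series": [[1,[0.13,-0.97,0],[0,0,0]],[1,[0.13,-0.97,0],[0,0,0]],[1,[0.13,-0.97,0],[0,0,0]],[1,[0.13,-0.97,0],[0,0,0]],[1,[0,-0.97,0],[0,0,0]],[1,[0,0,0],[0,0,0]]]}}

```text
t: 2.68
tool_pos: [0.5293, 0.0227, 0.2815]
tool_rot: [-3.137, -0.167, -0.001]
contact_force: [-0.3, 0.4, -0.2]
opening: 0.0853
grip_force: 0.0
```

```bash
python3 snap.py w2
python3 - <<'E'
from h import *
for n in("w1","w2"):
    im=cv2.imread(f"pics/{n}.png")
    for c in("red","yellow","blue","grey"):
        print(n,c,[b[:3] for b in blobs(mask(im,c,(0,70,560,290)),100)])
E
```

```text
w1 red [(np.int32(2390), [0, 85, 58, 155], [36.4, 160.4]), (np.int32(547), [344, 209, 19, 35], [353.5, 226.5]), (np.int32(396), [343, 248, 19, 26], [351.5, 259.7])]
w1 yellow [(np.int32(3379), [323, 125, 58, 149], [349.9, 193.8]), (np.int32(571), [229, 185, 22, 36], [239.9, 203.4]), (np.int32(452), [227, 225, 20, 28], [235.8, 238.0]), (np.int32(127), [442, 106, 11, 21], [446.2, 116.7])]
w1 blue [(np.int32(3220), [210, 107, 68, 157], [243.6, 187.0]), (np.int32(1723), [0, 114, 23, 105], [8.5, 172.5]), (np.int32(739), [465, 103, 35, 38], [479.4, 120.7])]
w1 grey [(np.int32(18019), [393, 70, 167, 220], [507.8, 166.3]), (np.int32(3859), [94, 86, 81, 160], [135.5, 163.8]), (np.int32(1632), [48, 70, 41, 220], [68.0, 191.8]), (np.int32(388), [352, 143, 9, 67], [355.9, 175.5]), (np.int32(295), [240, 135, 11, 52], [245.0, 160.9]), (np.int32(282), [0, 280, 65, 10], [23.7, 286.6]), (np.int32(275), [142, 268, 28, 22], [156.2, 279.0]), (np.int32(164), [15, 138, 10, 61], [19.2, 167.9])]
w2 red [(np.int32(2245), [192, 104, 56, 156], [225.9, 190.6]), (np.int32(554), [525, 229, 24, 34], [536.8, 246.2]
[... 379 characters left out ...]
50], [437.5, 204.4])]
w2 grey [(np.int32(3858), [301, 110, 59, 155], [331.3, 184.2]), (np.int32(1996), [230, 70, 45, 220], [258.9, 193.6]), (np.int32(1634), [0, 169, 38, 79], [18.7, 208.8]), (np.int32(639), [0, 275, 72, 15], [28.0, 284.2]), (np.int32(497), [70, 187, 27, 37], [83.3, 205.6]), (np.int32(475), [538, 161, 20, 71], [547.5, 197.0]), (np.int32(347), [439, 152, 20, 57], [448.3, 180.4]), (np.int32(286), [142, 268, 29, 22], [156.3, 278.9]), (np.int32(281), [0, 114, 41, 13], [17.2, 118.8]), (np.int32(275), [393, 268, 28, 22], [406.3, 279.3]), (np.int32(231), [55, 70, 36, 13], [71.2, 75.3]), (np.int32(123), [31, 70, 21, 9], [41.9, 73.2]), (np.int32(120), [76, 285, 41, 5], [94.4, 287.6])]
```

View pics/w2.png

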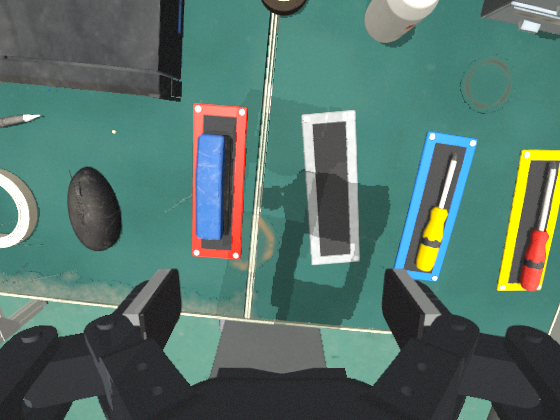

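```bash
cat > m2.py <<'E'
from h import *
import m
from scipy.optimize import least_squares
C=dict(m.C)
for n in("w1","w2"):
    f=np.load(f"pics/{n}.npz"); C[n]=(f["K"],f["D"],f["T"])
I={n:cv2.imread(f"pics/{n}{'' if n[0]=='w' else '0'}.png") for n in C}
ROI={"top":(200,195,445,325),"scene":(225,145,420,310),"w1":(0,70,560,290),"w2":(0,70,560,290)}
def pick(n,col,near,k=1):
    bs=blobs(mask(I[n],col,ROI[n])); bs.sort(key=lambda b:np.hypot(b[2][0]-near[0],b[2][1]-near[1]))
    return cv2.findNonZero(sum(b[3].astype(int) for b in bs[:k]).astype(np.uint8))
L=np.array([[.032,.097],[-.032,.097],[-.032,-.097],[.032,-.097]])
def model(p):
    x,y,th,z=p; c,s=np.cos(th),np.sin(th); return np.c_[L@np.array([[c,s],[-s,c]])+[x,y],np.full(4,z)]
for col,v in {"red":dict(top=(225,267),scene=(289,278),w2=(226,190)),"yellow":dict(top=(412,255),scene=(368,175),w1=(350,194)),
  "blue":dict(top=(349,258),scene=(344,202),w1=(243,187),w2=(437,204)),"grey":dict(top=(289,259),scene=(316,229),w1=(135,164),w2=(331,184))}.items():
    qs={n:m.quad(pick(n,col,a)) for n,a in v.items()}
    def res(p):
        r=[]
        for n in qs:
            D=qs[n][None]-proj(C[n],model(p))[:,None]; j=np.linalg.norm(D,axis=2).argmin(1); r.append(D[range(4),j].ravel())
        return np.concatenate(r)
    c0=onz(C["top"],[qs["top"].mean(0)],0)[0]
    f=min((least_squares(res,[c0[0],c0[1],t,0.0],loss="soft_l1") for t in(1.2,1.57,1.9)),key=lambda f:f.cost)
    print(col,"pad",f.x[[0,1,3]].round(4),"phi",(np.degrees(f.x[2])-90).round(1),"rms px",np.sqrt(np.mean(f.fun**2)).round(2))
    for n in qs: print("    ",n,onz(C[n],[cv2.fitEllipse(pick(n,col,v[n]))[0] if 0 else qs[n].mean(0)],.005)[0,:2].round(4))
def ends(n,col,a,k=2):
    bp=cv2.boxPoints(cv2.minAreaRect(pick(n,col,a,k))); mm=[(bp[i]+bp[(i+1)%4])/2 for i in range(4)]
    e=[mm[0],mm[2]] if np.linalg.norm(bp[0]-bp[1])<np.linalg.norm(bp[1]-bp[2]) else [mm[1],mm[3]]
    return sorted(e,key=lambda p:p[1])
for name,col,z,k,v in(("red_driver","red",.017,2,dict(top=(420,274),scene=(387,169),w1=(352,243),w2=(533,261))),("yellow_driver","yellow",.017,2,dict(top=(352,273),scene=(359,198),w1=(238,220),w2=(431,241))),("stapler","blue",.05,1,dict(top=(221,264),w2=(210,187)))):
    es={n:ends(n,col,a,k) for n,a in v.items()}
    for n in es:
        P=onz(C[n],es[n],z); d=P[0]-P[1]; print(name,n,P[:,:2].round(4).tolist(),"len",np.linalg.norm(d).round(4),"phi",np.degrees(np.arctan2(d[1],d[0])).round(1))
    print("   tri",tri(C["top"],es["top"],C["w2"],es["w2"]).round(4).tolist(), tri(C["w1"],es["w1"],C["w2"],es["w2"]).round(4).tolist() if "w1" in es else "")
E
python3 m2.py
```

```text
red pad [0.5072 0.1001 0.0011] phi 1.9 rms px 0.53
     top [0.5047 0.0989]
     scene [0.5018 0.1044]
     w2 [0.5137 0.0994]
yellow pad [ 0.5002 -0.3156 -0.0009] phi 6.5 rms px 0.78
     top [ 0.4972 -0.3147]
     scene [ 0.4955 -0.3035]
     w1 [ 0.5071 -0.3137]
blue pad [ 0.5041 -0.1765  0.0035] phi -1.9 rms px 0.81
     top [ 0.5006 -0.1763]
     scene [ 0.4985 -0.1724]
     w1 [ 0.5102 -0.1769]
     w2 [ 0.5104 -0.1756]
grey pad [ 0.5151 -0.0433  0.0046] phi 11.1 rms px 0.74
     top [ 0.5122 -0.0439]
     scene [ 0.5118 -0.0418]
     w1 [ 0.5207 -0.0434]
     w2 [ 0.5209 -0.0419]
red_driver top [[0.496, -0.3186], [0.4153, -0.3267]] len 0.0811 phi 5.8
red_driver scene [[0.4956, -0.3199], [0.4157, -0.3275]] len 0.0803 phi 5.4
red_driver w1 [[0.4978, -0.3179], [0.4118, -0.3275]] len 0.0866 phi 6.4
red_driver w2 [[0.4986, -0.3169], [0.4132, -0.3284]] len 0.0863 phi 7.7
   tri [[0.4971, -0.32, 0.013], [0.4149, -0.3256, 0.0204]] [[0.4979, -0.3182, 0.0155], [0.4133, -0.327, 0.0188]]
yellow_driver top [[0.5106, -0.1825], [0.4272, -0.1735]] len 0.0839 phi -6.2
yellow_driver scene [[0.512, -0.1817], [0.4288, -0.1749]] len 0.0835 phi -4.6
yellow_driver w1 [[0.5129, -0.1773], [0.4258, -0.175]] len 0.0871 phi -1.5
yellow_driver w2 [[0.5132, -0.1775], [0.4264, -0.1758]] len 0.0869 phi -1.2
   tri [[0.5114, -0.1835, 0.006], [0.4275, -0.1735, 0.0205]] [[0.5132, -0.1774, 0.0174], [0.4266, -0.1751, 0.0183]]
stapler top [[0.5687, 0.1019], [0.4455, 0.0974]] len 0.1233 phi 2.1
stapler w2 [[0.5729, 0.1023], [0.4534, 0.0996]] len 0.1195 phi 1.3
   tri [[0.5717, 0.1044, 0.0349], [0.447, 0.1009, 0.0339]]
```

Mats and tools agree across views: red (0.507,0.100), yellow (0.500,-0.316), blue (0.504,-0.177), grey (0.515,-0.043). I pick up the red driver first.

```bash
python3 go.py 0.4595 -0.322 0.09 6.3
```

```text
t 2.83 pos [0.5297 0.0199 0.2814] phi 5.8 open 0.0855 F [-0.  -0.1 -0.2] 
SHIFT units [-2.09  6.66  3.83] TURN units [ 0.   -0.   -0.06]
```

Call:
{"name": "play_rows", "arguments": {"series": [[0.6,[-0.3,0.95,0],[0,0,-0.06]],[0.6,[-0.3,0.95,0.2],[0,0,0]],[0.6,[-0.3,0.95,0.63],[0,0,0]],[0.6,[-0.3,0.95,0.6],[0,0,0]],[0.6,[-0.3,0.95,0.6],[0,0,0]],[0.6,[-0.3,0.95,0.6],[0,0,0]],[0.6,[-0.29,0.96,0.6],[0,0,0]],[0.6,[0,0,0.6],[0,0,0]]]}}

```text
t: 3.82
tool_pos: [0.4603, -0.3265, 0.0892]
tool_rot: [3.136, 0.162, 0.001]
contact_force: [-0.8, -0.0, -0.6]
opening: 0.0512
grip_force: 0.0
```

Call:
{"name": "play_rows", "arguments": {"series": [[0.6,[0,0,0],[0,0,0]],[0.6,[0,0,0],[0,0,0]]]}}

```text
t: 4.08
tool_pos: [0.4622, -0.3224, 0.0909]
tool_rot: [3.136, 0.172, 0.001]
contact_force: [-0.0, -0.1, 0.2]
opening: 0.0513
grip_force: 0.0
```

```bash
python3 go.py 0.4595 -0.322 0.008 6.3; python3 snap.py w3
```

```text
t 4.08 pos [ 0.4622 -0.3224  0.0909] phi 6.27 open 0.0513 F [-0.  -0.1  0.2] 
SHIFT units [-0.05 -0.02  1.66] TURN units [ 0.01 -0.01 -0.  ]
```

View pics/w3.png

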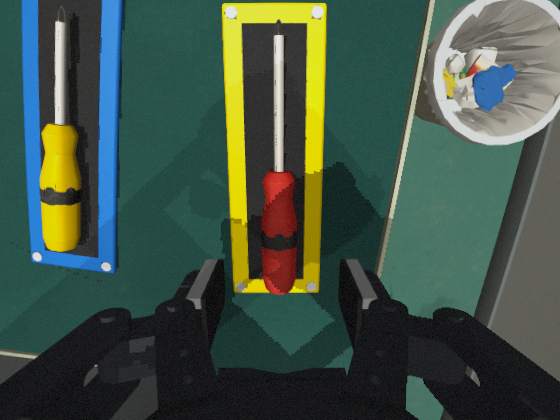

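The red driver lies centred between the fingers at column 279 (tip (278,20), butt (279,294)). I go down, and from this picture also check the driver positions.

Call:
{"name": "play_rows", "arguments": {"series": [[0.6,[-0.05,0,0.6],[0,0,0]],[0.6,[0,0,0.6],[0,0,0]],[0.6,[0,0,0.46],[0,0,0]],[0.6,[0,0,0],[0,0,0]],[0.6,[0,0,0],[0,0,0]]]}}

```text
t: 4.75
tool_pos: [0.4608, -0.3226, 0.0089]
tool_rot: [3.134, 0.174, 0.004]
contact_force: [-0.2, -0.6, 0.6]
opening: 0.0513
grip_force: 0.0
```

```bash
python3 - <<'E'
from h import *
f=np.load("pics/w3.npz"); c=(f["K"],f["D"],f["T"])
P=onz(c,[[279,293],[278,20],[61,250],[62,8]],.017); print(P.round(4))
for a,b in((0,1),(2,3)):
    d=P[b]-P[a]; print(np.linalg.norm(d),np.degrees(np.arctan2(d[1],d[0])),"mid",((P[a]+P[b])/2).round(4))
E
python3 go.py 0.4595 -0.322 0.008 6.3
```

```text
[[ 0.4116 -0.3273  0.017 ]
 [ 0.5845 -0.3079  0.017 ]
 [ 0.4269 -0.1735  0.017 ]
 [ 0.5794 -0.1818  0.017 ]]
0.17399735686637574 6.383960209925566 mid [ 0.4981 -0.3176  0.017 ]
0.15274471211966678 -3.0937148571123636 mid [ 0.5031 -0.1776  0.017 ]
t 4.75 pos [ 0.4608 -0.3226  0.0089] phi 6.35 open 0.0513 F [-0.2 -0.6  0.6] 
SHIFT units [-0.03 -0.02  0.02] TURN units [ 0.02 -0.02  0.01]
```

Call:
{"name": "play_rows", "arguments": {"series": [[0.1,[0,0,0],[0,0,0]],[0.1,[0,0,0],[0,0,0]],[0.1,[0,0,0],[0,0,0]],[0.1,[0,0,0],[0,0,0]],[0.1,[0,0,0],[0,0,0]],[0.1,[0,0,0],[0,0,0]]], "force": 50}}

```text
t: 5.5
tool_pos: [0.4607, -0.3228, 0.0086]
tool_rot: [3.135, 0.173, 0.003]
contact_force: [-0.6, 0.3, 6.1]
opening: 0.0225
grip_force: 50.1
```

Call:
{"name": "play_rows", "arguments": {"series": [[0.1,[0,0,-0.3],[0,0,0]],[0.1,[0,0,-0.6],[0,0,0]],[0.1,[0,0,-0.9],[0,0,0]],[0.1,[0,0,-0.6],[0,0,0]],[0.1,[0,0,0],[0,0,0]],[0.1,[0,0,0],[0,0,0]]]}}

```text
t: 6.25
tool_pos: [0.4589, -0.3212, 0.1257]
tool_rot: [-3.136, -0.173, 0.002]
contact_force: [0.9, 0.1, -1.2]
opening: 0.0228
grip_force: 49.2
```

```bash
python3 go.py 0.4777 -0.0506 0.12 11.1; python3 snap.py w4
```

```text
t 6.25 pos [ 0.4589 -0.3212  0.1257] phi 6.31 open 0.0228 F [ 0.9  0.1 -1.2] 
SHIFT units [ 0.97 -5.34  0.12] TURN units [-0.01  0.01 -0.6 ]
```

View pics/w4.png

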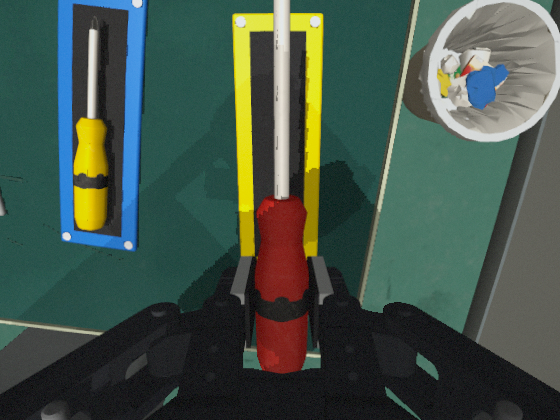

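Held straight along tool x (column 281), level. Carry to the grey mat.

Call:
{"name": "play_rows", "arguments": {"series": [[0.1,[0.16,-0.6,0],[0,0,0]],[0.1,[0.16,-0.9,0],[0,0,0]],[0.1,[0.16,-0.95,0],[0,0,0]],[0.1,[0.16,-0.95,0],[0,0,0]],[0.1,[0.16,-0.95,0],[0,0,0]],[0.1,[0.16,-0.6,0],[0,0,0]],[0.1,[0,-0.39,0],[0,0,-0.6]],[0.1,[0,0,0],[0,0,0]]]}}

```text
t: 7.3
tool_pos: [0.4766, -0.0499, 0.1249]
tool_rot: [-3.125, -0.307, 0.005]
contact_force: [-0.5, 0.6, -0.4]
opening: 0.0229
grip_force: 49.3
```

Call:
{"name": "play_rows", "arguments": {"series": [[0.1,[0,0,0.5],[0,0,0]],[0.1,[0,0,0.5],[0,0,0]],[0.1,[0,0,0],[0,0,0]],[0.1,[0,0,0],[0,0,0]]]}}

```text
t: 7.8
tool_pos: [0.4781, -0.0518, 0.0771]
tool_rot: [3.127, 0.302, 0.0]
contact_force: [0.5, -0.5, -0.4]
opening: 0.0226
grip_force: 49.3
```

```bash
python3 go.py 0.4777 -0.0506 0.0095 11.1
```

```text
t 7.8 pos [ 0.4781 -0.0518  0.0771] phi 11.05 open 0.0226 F [ 0.5 -0.5 -0.4] 
SHIFT units [-0.   -0.02  1.35] TURN units [ 0.   -0.   -0.01]
```

Call:
{"name": "play_rows", "arguments": {"series": [[0.1,[0,-0.02,0.5],[0,0,0]],[0.1,[0,0,0.4],[0,0,0]],[0.1,[0,0,0.25],[0,0,0]],[0.1,[0,0,0.18],[0,0,0]],[0.1,[0,0,0],[0,0,0]],[0.1,[0,0,0],[0,0,0]]]}}

```text
t: 8.55
tool_pos: [0.4784, -0.0504, 0.011]
tool_rot: [3.126, 0.304, 0.002]
contact_force: [-0.1, -0.7, -0.9]
opening: 0.0226
grip_force: 49.3
```

Call:
{"name": "play_rows", "arguments": {"series": [[0.5,[0,0,0],[0,0,0]],[0.5,[0,0,0],[0,0,0]],[0.5,[0,0,0],[0,0,0]],[0.5,[0,0,0],[0,0,0]],[0.6,[0,0,-0.6],[0,0,0]],[0.6,[0,0,-1],[0,0,0]],[0.6,[0,0,0],[0,0,0]],[0.6,[0,0,0],[0,0,0]]]}}

```text
t: 9.55
tool_pos: [0.4775, -0.0502, 0.0901]
tool_rot: [-3.127, -0.304, 0.0]
contact_force: [0.3, -0.1, -0.6]
opening: 0.0514
grip_force: 0.0
```

```bash
python3 snap.py w5; python3 go.py 0.4715 -0.1758 0.12 -2.8
```

```text
t 9.6 pos [ 0.4769 -0.05    0.0892] phi 11.11 open 0.0513 F [ 0.  -0.5 -0.1] 
SHIFT units [-0.59  2.45 -0.62] TURN units [-0.    0.01  1.74]
```

View pics/w5.png

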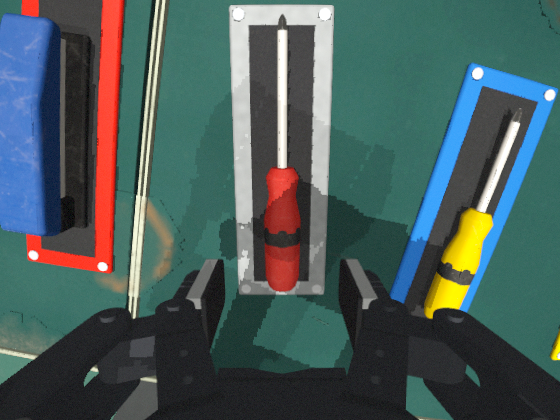

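The red driver lies along the grey mat, on its centre line (column 282; tip row 15, butt 292, mat rows 5–293). Next the yellow driver.

Call:
{"name": "play_rows", "arguments": {"series": [[0.6,[-0.2,0.4,-0.6],[0,0,0]],[0.6,[-0.2,0.85,0],[0,0,0]],[0.6,[-0.19,0.85,0],[0,0,0]],[0.6,[0,0.35,0],[0,0,0.87]],[0.6,[0,0,0],[0,0,0.87]],[0.6,[0,0,0.6],[0,0,0]],[0.6,[0,0,0],[0,0,0]],[0.6,[0,0,0],[0,0,0]]]}}

```text
t: 10.6
tool_pos: [0.472, -0.1758, 0.0898]
tool_rot: [-3.14, 0.077, 0.002]
contact_force: [0.1, -0.3, 1.0]
opening: 0.0516
grip_force: 0.0
```

```bash
python3 snap.py w6; python3 go.py 0.4715 -0.1758 0.009 -2.8;  python3 - <<'E'
from h import *
f=np.load("pics/w5.npz"); c=(f["K"],f["D"],f["T"])
P=onz(c,[[283,292],[282,17]],.017); print("red driver",P.round(4).tolist(),((P[0]+P[1])/2).round(4))
q=cv2.approxPolyN(cv2.convexHull(blobs(mask(cv2.imread("pics/w5.png"),"grey",(225,0,340,300)))[0][1] and cv2.findNonZero(blobs(mask(cv2.imread("pics/w5.png"),"grey",(225,0,340,300)))[0][3])),4).reshape(-1,2)
Q=onz(c,q,.005); print("grey pad",q.tolist(),Q[:,:2].round(4).tolist(),Q.mean(0).round(4))
f=np.load("pics/w6.npz"); c=(f["K"],f["D"],f["T"]); im=cv2.imread("pics/w6.png")
for b in blobs(mask(im,"yellow",(180,0,380,300)),60): print(b[:3])
E
```

```text
t 10.65 pos [ 0.4726 -0.1761  0.0906] phi -2.8 open 0.0512 F [ 0.2 -0.1 -0.1] 
SHIFT units [-0.02 -0.01  1.63] TURN units [ 0. -0.  0.]
red driver [[0.4291, -0.0617, 0.017], [0.5998, -0.0273, 0.017]] [ 0.5145 -0.0445  0.017 ]
grey pad [[324, 294], [237, 294], [228, 4], [335, 4]] [[0.4269, -0.0933], [0.4144, -0.0298], [0.6039, 0.0065], [0.6163, -0.0565]] [ 0.5154 -0.0433  0.005 ]
(np.int32(1862), [264, 164, 35, 66], [280.5, 196.9])
(np.int32(1326), [265, 242, 34, 46], [281.1, 264.2])
```

View pics/w6.png

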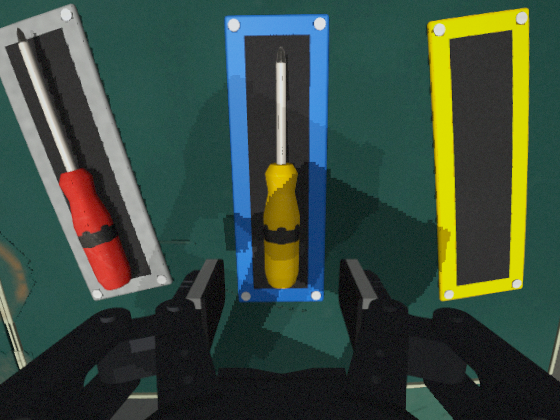

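The yellow driver is centred between the fingers (column 281, tip row 47, butt row 289). Grasp.

Call:
{"name": "play_rows", "arguments": {"series": [[0.6,[-0.02,0,0.6],[0,0,0]],[0.6,[0,0,0.6],[0,0,0]],[0.6,[0,0,0.43],[0,0,0]],[0.6,[0,0,0],[0,0,0]],[0.1,[0,0,0],[0,0,0]],[0.1,[0,0,0],[0,0,0]],[0.1,[0,0,0],[0,0,0]],[0.1,[0,0,0],[0,0,0]]]}}

```text
t: 11.65
tool_pos: [0.4729, -0.1769, 0.0108]
tool_rot: [3.139, -0.077, 0.005]
contact_force: [-0.4, -0.4, 6.3]
opening: 0.0225
grip_force: 50.4
```

Call:
{"name": "play_rows", "arguments": {"series": [[0.1,[0,0,0],[0,0,0]],[0.1,[0,0,0],[0,0,0]]]}}

```text
t: 11.9
tool_pos: [0.4729, -0.1769, 0.0108]
tool_rot: [3.139, -0.077, 0.005]
contact_force: [-0.5, 0.5, 7.8]
opening: 0.0225
grip_force: 50.4
```

Run:
```python
from h import *
from station import ctrl
o=ctrl.get_obs(); print(o["tool_pos"],o["opening"],o["grip_force"])
f=np.load("pics/w6.npz"); c=(f["K"],f["D"],f["T"])
P=onz(c,[[281,288],[281,48]],.017); d=P[1]-P[0]; print(P.round(4).tolist(),"len",np.linalg.norm(d),"mid",((P[0]+P[1])/2).round(4),"phi",np.degrees(np.arctan2(d[1],d[0])))
m=((P[0]+P[1])/2)-o["tool_pos"]; off=np.hypot(*m[:2]); print("origin ahead of TCP",off)
t=np.radians(6.5); print("TCP goal on yellow",0.5002-off*np.cos(t),-0.3156-off*np.sin(t))
```

```text
[ 0.47291243 -0.17686094  0.01078211] 0.022470075416701624 50.41160345077515
[[0.4256, -0.1743, 0.017], [0.5796, -0.1818, 0.017]] len 0.15420594039794866 mid [ 0.5026 -0.178   0.017 ] phi -2.792012213544251
origin ahead of TCP 0.029747729288302997
TCP goal on yellow 0.47064349340885603 -0.3189675385577336
```

Call:
{"name": "play_rows", "arguments": {"series": [[0.1,[0,0,-0.3],[0,0,0]],[0.1,[0,0,-0.6],[0,0,0]],[0.1,[0,0,-0.7],[0,0,0]],[0.1,[0,0,0],[0,0,0]],[0.1,[0,0,0],[0,0,0]]]}}

```text
t: 12.52
tool_pos: [0.4708, -0.1757, 0.0884]
tool_rot: [-3.14, 0.077, 0.001]
contact_force: [-0.4, 0.7, -1.2]
opening: 0.0227
grip_force: 49.6
```

```bash
python3 go.py 0.4706 -0.319 0.09 6.5
cat > pad.py <<'E'
import sys
from h import *
n,col=sys.argv[1:3]; roi=tuple(map(int,sys.argv[3:7])); f=np.load(f"pics/{n}.npz"); c=(f["K"],f["D"],f["T"])
b=blobs(mask(cv2.imread(f"pics/{n}.png"),col,roi))[0]
q=cv2.approxPolyN(cv2.convexHull(cv2.findNonZero(b[3])),4).reshape(-1,2)
Q=onz(c,q,.005); s=np.roll(Q,-1,0)-Q; l=np.linalg.norm(s,axis=1); k=np.argmax(l); d=s[k]-s[(k+2)%4]
print(col,q.tolist(),"sides",l.round(4),"centre",Q.mean(0).round(4),"phi",np.degrees(np.arctan(d[1]/d[0])).round(2))
E
python3 pad.py w6 yellow 425 0 535 305; python3 pad.py w6 blue 220 0 335 305
```

```text
t 12.53 pos [ 0.4708 -0.1757  0.0884] phi -2.81 open 0.0227 F [-0.4  0.7 -1.2] 
SHIFT units [ 0.14  2.86 -0.03] TURN units [-0.    0.01 -1.16]
yellow [[524, 288], [439, 302], [427, 20], [532, 6]] sides [0.0657 0.1945 0.0662 0.1936] centre [ 0.5014 -0.3149  0.005 ] phi 6.22
blue [[323, 301], [237, 301], [223, 15], [330, 13]] sides [0.0644 0.1925 0.0645 0.1935] centre [ 0.5048 -0.1764  0.005 ] phi -2.2
```

Call:
{"name": "play_rows", "arguments": {"series": [[0.1,[0.05,0.5,0],[0,0,0]],[0.1,[0.05,0.9,0],[0,0,0]],[0.1,[0.05,0.9,0],[0,0,0]],[0.1,[0,0.55,0],[0,0,0]],[0.1,[0,0,0.3],[0,0,-0.58]],[0.1,[0,0,0.4],[0,0,-0.56]],[0.1,[0,0,0],[0,0,0]],[0.1,[0,0,0],[0,0,0]]]}}

```text
t: 13.52
tool_pos: [0.4716, -0.3184, 0.0533]
tool_rot: [-3.136, -0.171, 0.001]
contact_force: [0.9, 0.1, -0.2]
opening: 0.0224
grip_force: 49.6
```

```bash
python3 go.py 0.4710 -0.3185 0.0112 6.3
```

```text
t 13.53 pos [ 0.4716 -0.3184  0.0533] phi 6.26 open 0.0224 F [ 0.9  0.1 -0.2] 
SHIFT units [-0.01  0.    0.84] TURN units [-0.01  0.01 -0.01]
```

Call:
{"name": "play_rows", "arguments": {"series": [[0.1,[-0.01,0,0.35],[0,0,0]],[0.1,[0,0,0.25],[0,0,0]],[0.1,[0,0,0.15],[0,0,0]],[0.1,[0,0,0.08],[0,0,0]],[0.1,[0,0,0],[0,0,0]],[0.1,[0,0,0],[0,0,0]]]}}

```text
t: 14.28
tool_pos: [0.4717, -0.3191, 0.0128]
tool_rot: [3.136, 0.173, 0.001]
contact_force: [0.0, -0.3, -0.8]
opening: 0.0222
grip_force: 49.6
```

Call:
{"name": "play_rows", "arguments": {"series": [[0.5,[0,0,0],[0,0,0]],[0.5,[0,0,0],[0,0,0]],[0.5,[0,0,0],[0,0,0]],[0.5,[0,0,0],[0,0,0]],[0.6,[0,0,-0.6],[0,0,0]],[0.6,[0,0,-1],[0,0,0]],[0.6,[0,0,0],[0,0,0]],[0.6,[0,0,0],[0,0,0]]]}}

```text
t: 15.28
tool_pos: [0.4713, -0.3187, 0.0922]
tool_rot: [-3.137, -0.173, 0.0]
contact_force: [0.6, -0.0, -0.9]
opening: 0.051
grip_force: 0.0
```

```bash
python3 snap.py w7; python3 go.py 0.51 0.09 0.15 1.9; python3 pad.py w7 yellow 215 0 340 305
```

```text
t 15.32 pos [ 0.4707 -0.3182  0.0911] phi 6.31 open 0.0514 F [-0.5  0.5 -0.3] 
SHIFT units [ 1.68 -8.03 -1.17] TURN units [-0.01  0.01  0.55]
yellow [[322, 302], [237, 302], [226, 20], [331, 20]] sides [0.0643 0.1925 0.0642 0.1924] centre [ 0.5014 -0.3146  0.005 ] phi 6.43
```

View pics/w7.png

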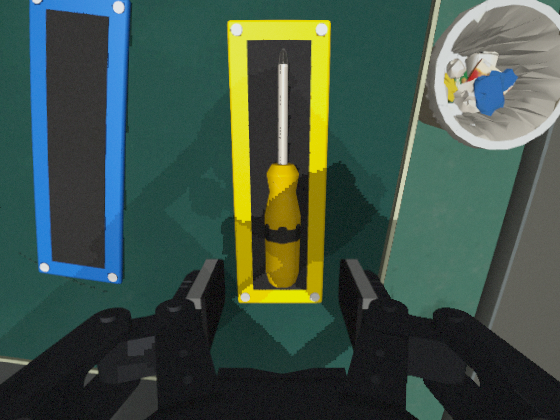

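The yellow driver lies on its mat's centre line (column 283 vs 280) and is centred along it to about 1 mm. On to the stapler.

Call:
{"name": "play_rows", "arguments": {"series": [[0.8,[0.15,-0.4,-0.6],[0,0,0]],[0.8,[0.2,-0.9,-0.3],[0,0,0]],[0.8,[0.2,-0.97,0],[0,0,0]],[0.8,[0.2,-0.97,0],[0,0,0]],[0.8,[0.2,-0.97,0],[0,0,0]],[0.8,[0.2,-0.97,0],[0,0,0]],[0.8,[0.2,-0.97,0],[0,0,0]],[0.8,[0.2,-0.97,0],[0,0,0]]]}}

```text
t: 16.32
tool_pos: [0.5081, 0.0452, 0.1353]
tool_rot: [-3.136, -0.173, 0.005]
contact_force: [0.7, -1.0, 0.6]
opening: 0.0684
grip_force: 0.0
```

Call:
{"name": "play_rows", "arguments": {"series": [[0.8,[0.1,-0.8,0],[0,0,0]],[0.8,[0,-0.3,0],[0,0,0.55]],[0.8,[0,0,0],[0,0,0]],[0.8,[0,0,0],[0,0,0]]]}}

```text
t: 16.82
tool_pos: [0.5077, 0.0982, 0.1362]
tool_rot: [3.141, 0.053, -0.003]
contact_force: [-0.1, -0.4, -1.1]
opening: 0.0683
grip_force: 0.0
```

```bash
python3 snap.py w8; python3 go.py 0.509 0.1015 0.031 1.9; python3 pad.py w8 red 180 0 400 420;python3 - <<'E'
from h import *
f=np.load("pics/w8.npz"); c=(f["K"],f["D"],f["T"]); im=cv2.imread("pics/w8.png")
for b in blobs(mask(im,"blue"),300)[:3]:
    print(b[:3], onz(c,cv2.boxPoints(cv2.minAreaRect(cv2.findNonZero(b[3]))),.052).round(4).tolist())
E
```

```text
t 16.88 pos [0.5079 0.098  0.1365] phi 1.91 open 0.0686 F [-0.2  0.4 -1. ] 
SHIFT units [ 0.03 -0.07  2.11] TURN units [0.   0.01 0.  ]
red [[314, 306], [242, 306], [237, 79], [321, 79]] sides [0.0652 0.1925 0.0634 0.1924] centre [0.508  0.0997 0.005 ] phi 1.6
(np.int32(6333), [252, 123, 44, 166], [274.1, 206.1]) [[0.572, 0.1184, 0.052], [0.5729, 0.0907, 0.052], [0.4555, 0.0854, 0.052], [0.4544, 0.1171, 0.052]]
(np.int32(1319), [530, 212, 30, 103], [548.5, 276.1]) [[0.5193, -0.0784, 0.052], [0.5201, -0.1004, 0.052], [0.4376, -0.1235, 0.052], [0.4375, -0.099, 0.052]]
```

View pics/w8.png

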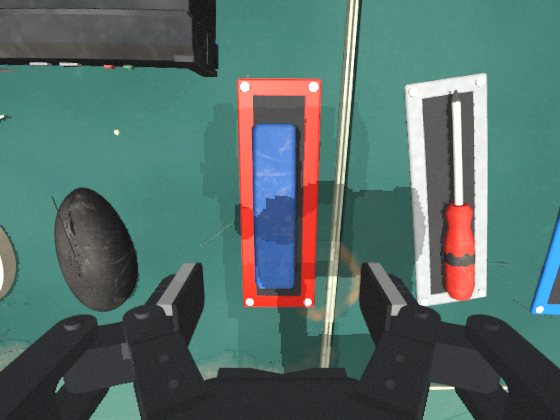

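The stapler's blue arm spans columns 253–296, rows 123–289 on the red mat; both views give its centre at about (0.509, 0.1025). Descend with the finger ends above the base and grip.

Call:
{"name": "play_rows", "arguments": {"series": [[0.8,[0.02,-0.09,0.4],[0,0,0]],[0.8,[0,0,0.7],[0,0,0]],[0.8,[0,0,0.6],[0,0,0]],[0.8,[0,0,0.4],[0,0,0]],[0.8,[0,0,0],[0,0,0]],[0.8,[0,0,0],[0,0,0]]]}}

```text
t: 17.62
tool_pos: [0.5098, 0.1028, 0.0332]
tool_rot: [-3.141, -0.051, -0.002]
contact_force: [-0.1, -0.4, -0.4]
opening: 0.0682
grip_force: 0.0
```

Call:
{"name": "play_rows", "arguments": {"series": [[0.2,[0,0,0],[0,0,0]],[0.2,[0,0,0],[0,0,0]],[0.2,[0,0,0],[0,0,0]],[0.2,[0,0,0],[0,0,0]],[0.2,[0,0,0],[0,0,0]],[0.2,[0,0,0],[0,0,0]]], "force": 70}}

```text
t: 18.38
tool_pos: [0.51, 0.1034, 0.0335]
tool_rot: [-3.141, -0.053, -0.003]
contact_force: [-1.4, 0.8, 6.4]
opening: 0.0283
grip_force: 71.8
```

```bash
python3 go.py 0.509 0.1025 0.031 1.9
```

```text
t 18.38 pos [0.51   0.1034 0.0335] phi 1.92 open 0.0283 F [-1.4  0.8  6.4] 
SHIFT units [-0.02  0.02  0.05] TURN units [-0.   -0.01  0.  ]
```

Call:
{"name": "play_rows", "arguments": {"series": [[0.2,[0,0,-0.3],[0,0,0]],[0.2,[0,0,-0.6],[0,0,0]],[0.2,[0,0,-0.8],[0,0,0]],[0.2,[0,0,-0.3],[0,0,0]],[0.2,[0,0,0],[0,0,0]],[0.2,[0,0,0],[0,0,0]]]}}

```text
t: 19.12
tool_pos: [0.5078, 0.1032, 0.1304]
tool_rot: [3.141, 0.052, -0.005]
contact_force: [-0.3, -0.8, -2.2]
opening: 0.0283
grip_force: 71.0
```

```bash
python3 go.py 0.5055 -0.1764 0.13 -2.1
```

```text
t 19.12 pos [0.5078 0.1032 0.1304] phi 1.91 open 0.0283 F [-0.3 -0.8 -2.2] 
SHIFT units [-0.23  5.59  0.01] TURN units [0.   0.02 0.5 ]
```

Call:
{"name": "play_rows", "arguments": {"series": [[0.2,[-0.03,0.4,0],[0,0,0]],[0.2,[-0.03,0.8,0],[0,0,0]],[0.2,[-0.03,0.9,0],[0,0,0]],[0.2,[-0.03,0.9,0],[0,0,0]],[0.2,[-0.03,0.9,0],[0,0,0]],[0.2,[-0.03,0.8,0],[0,0,0]],[0.2,[0,0.6,0],[0,0,0]],[0.2,[0,0.29,0],[0,0,0.5]]]}}

```text
t: 20.12
tool_pos: [0.5081, -0.1774, 0.1299]
tool_rot: [-3.139, 0.063, 0.006]
contact_force: [0.4, -0.1, -1.3]
opening: 0.0287
grip_force: 71.0
```

Call:
{"name": "play_rows", "arguments": {"series": [[0.2,[0,0,0.6],[0,0,0]],[0.2,[0,0,0.5],[0,0,0]],[0.2,[0,0,0],[0,0,0]],[0.2,[0,0,0],[0,0,0]]]}}

```text
t: 20.62
tool_pos: [0.5093, -0.1762, 0.0771]
tool_rot: [-3.141, 0.057, 0.001]
contact_force: [0.7, 0.1, -1.3]
opening: 0.0282
grip_force: 71.0
```

```bash
python3 go.py 0.5055 -0.1764 0.035 -2.1
```

```text
t 20.62 pos [ 0.5093 -0.1762  0.0771] phi -2.08 open 0.0282 F [ 0.7  0.1 -1.3] 
SHIFT units [-0.08  0.01  0.84] TURN units [-0.  0.  0.]
```

Call:
{"name": "play_rows", "arguments": {"series": [[0.2,[-0.09,0,0.3],[0,0,0]],[0.2,[0,0,0.25],[0,0,0]],[0.2,[0,0,0.17],[0,0,0]],[0.2,[0,0,0.1],[0,0,0]],[0.2,[0,0,0],[0,0,0]],[0.2,[0,0,0],[0,0,0]]]}}

```text
t: 21.38
tool_pos: [0.5053, -0.1764, 0.0367]
tool_rot: [3.141, -0.057, 0.001]
contact_force: [0.2, -0.8, -1.1]
opening: 0.0284
grip_force: 71.0
```

Call:
{"name": "play_rows", "arguments": {"series": [[0.2,[0,0,0.03],[0,0,0]],[0.2,[0,0,0],[0,0,0]]]}}

```text
t: 21.62
tool_pos: [0.5049, -0.1762, 0.0349]
tool_rot: [3.141, -0.057, 0.0]
contact_force: [0.3, -0.0, -1.5]
opening: 0.0281
grip_force: 71.0
```

Call:
{"name": "play_rows", "arguments": {"series": [[0.2,[0,0,0.03],[0,0,0]],[0.2,[0,0,0],[0,0,0]],[0.5,[0,0,0],[0,0,0]],[0.7,[0,0,0],[0,0,0]],[0.8,[0,0,0],[0,0,0]],[0.8,[0,0,0],[0,0,0]],[0.8,[0,0,0],[0,0,0]]]}}

```text
t: 22.5
tool_pos: [0.5049, -0.1762, 0.0333]
tool_rot: [-3.141, 0.057, -0.0]
contact_force: [-0.1, -0.4, -0.5]
opening: 0.0683
grip_force: 0.0
```

Call:
{"name": "play_rows", "arguments": {"series": [[0.8,[0,0,-0.6],[0,0,0]],[0.8,[0,0,-1],[0,0,0]],[0.8,[0,0,-0.6],[0,0,0]],[0.8,[0,0,0],[0,0,0]],[0.8,[0,0,0],[0,0,0]]]}}

```text
t: 23.12
tool_pos: [0.5043, -0.1759, 0.1421]
tool_rot: [-3.14, 0.057, 0.002]
contact_force: [-1.1, 0.3, -0.1]
opening: 0.0684
grip_force: 0.0
```

```bash
python3 snap.py w9; python3 go.py 0.4768 -0.0515 0.12 11.3; python3 pad.py w9 blue 180 0 400 420;python3 - <<'E'
from h import *
f=np.load("pics/w9.npz"); c=(f["K"],f["D"],f["T"]); im=cv2.imread("pics/w9.png")
for b in blobs(mask(im,"blue"),300)[:4]:
    r=cv2.minAreaRect(cv2.findNonZero(b[3])); print(b[:3],r, onz(c,cv2.boxPoints(r),.052).round(4).tolist())
E
```

```text
t 23.18 pos [ 0.5039 -0.1757  0.1414] phi -2.09 open 0.0683 F [-0.2 -0.1 -0.4] 
SHIFT units [-0.63 -2.46  0.43] TURN units [-0.01  0.02 -1.67]
blue [[316, 303], [246, 303], [240, 79], [323, 79]] sides [0.0646 0.1935 0.064  0.1934] centre [ 0.5048 -0.1766  0.005 ] phi -2.2
(np.int32(7400), [240, 79, 83, 225], [281.6, 187.9]) ((281.0, 191.0), (224.0, 82.0), 90.0) [[0.5976, -0.1536, 0.052], [0.5957, -0.2061, 0.052], [0.4347, -0.2055, 0.052], [0.4369, -0.1426, 0.052]]
(np.int32(6404), [261, 125, 43, 162], [282.0, 204.8]) ((282.0, 205.5), (161.0, 42.0), 90.0) [[0.5683, -0.1656, 0.052], [0.5673, -0.1934, 0.052], [0.4497, -0.1911, 0.052], [0.4508, -0.1595, 0.052]]
```

View pics/w9.png

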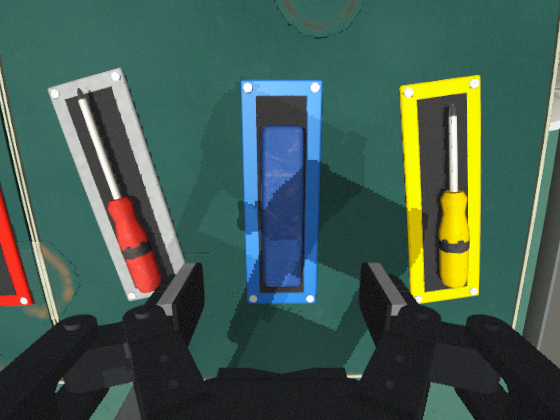

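The stapler is centred on the blue mat (column 282 vs 281; ends evenly placed). Now the red driver goes home.

Call:
{"name": "play_rows", "arguments": {"series": [[0.6,[-0.2,-0.5,0],[0,0,0]],[0.6,[-0.2,-0.9,0],[0,0,0]],[0.6,[-0.2,-0.85,0],[0,0,0]],[0.6,[-0.02,-0.22,0.1],[0,0,-0.83]],[0.6,[0,0,0.4],[0,0,-0.83]],[0.6,[0,0,0.55],[0,0,0]],[0.6,[0,0,0],[0,0,0]],[0.6,[0,0,0],[0,0,0]]]}}

```text
t: 24.18
tool_pos: [0.4783, -0.0516, 0.0907]
tool_rot: [-3.126, -0.306, 0.001]
contact_force: [-0.5, -0.9, 0.1]
opening: 0.0511
grip_force: 0.0
```

```bash
python3 go.py 0.4775 -0.0507 0.009 11.2;  python3 - <<'E'
from h import *
for n,pp in(("w7",[[282,288],[283,49]]),("w9",[[454,287],[453,105]])):
    f=np.load(f"pics/{n}.npz"); c=(f["K"],f["D"],f["T"])
    P=onz(c,pp,.017); d=P[1]-P[0]; print("yellow driver",np.linalg.norm(d).round(4),((P[0]+P[1])/2).round(4),np.degrees(np.arctan2(d[1],d[0])).round(1))
E
python3 pad.py w9 yellow 395 60 490 310
```

```text
t 24.18 pos [ 0.4783 -0.0516  0.0907] phi 11.19 open 0.0511 F [-0.5 -0.9  0.1] 
SHIFT units [-0.01 -0.02  1.63] TURN units [-0.    0.01 -0.  ]
yellow driver 0.1553 [ 0.5013 -0.317   0.017 ] 6.1
yellow driver 0.1543 [ 0.5013 -0.3178  0.017 ] 6.0
yellow [[480, 294], [410, 305], [399, 85], [480, 74]] sides [0.066  0.1942 0.0641 0.1931] centre [ 0.5016 -0.3144  0.005 ] phi 6.56
```

Call:
{"name": "play_rows", "arguments": {"series": [[0.6,[-0.01,-0.02,0.6],[0,0,0]],[0.6,[0,0,0.6],[0,0,0]],[0.6,[0,0,0.43],[0,0,0]],[0.6,[0,0,0],[0,0,0]],[0.1,[0,0,0],[0,0,0]],[0.1,[0,0,0],[0,0,0]],[0.1,[0,0,0],[0,0,0]],[0.1,[0,0,0],[0,0,0]]], "force": 50}}

```text
t: 25.18
tool_pos: [0.4795, -0.0512, 0.0113]
tool_rot: [3.125, 0.306, 0.005]
contact_force: [-0.4, -0.7, 6.7]
opening: 0.0224
grip_force: 50.5
```

Call:
{"name": "play_rows", "arguments": {"series": [[0.1,[0,0,0],[0,0,0]],[0.1,[0,0,0],[0,0,0]]]}}

```text
t: 25.42
tool_pos: [0.4795, -0.0512, 0.0113]
tool_rot: [3.125, 0.306, 0.005]
contact_force: [-1.3, 0.1, 6.9]
opening: 0.0225
grip_force: 50.5
```

Call:
{"name": "play_rows", "arguments": {"series": [[0.1,[0,0,-0.3],[0,0,0]],[0.1,[0,0,-0.7],[0,0,0]],[0.1,[0,0,-0.7],[0,0,0]],[0.1,[0,0,-0.3],[0,0,0]],[0.1,[0,0,0],[0,0,0]],[0.1,[0,0,0],[0,0,0]]]}}

```text
t: 26.18
tool_pos: [0.4766, -0.0505, 0.1077]
tool_rot: [-3.126, -0.306, 0.004]
contact_force: [-0.6, 0.3, -0.9]
opening: 0.0226
grip_force: 49.6
```

```bash
python3 go.py 0.4699 0.0990 0.1 1.8
```

```text
t 26.18 pos [ 0.4766 -0.0505  0.1077] phi 11.19 open 0.0226 F [-0.6  0.3 -0.9] 
SHIFT units [ 0.45 -2.96  0.16] TURN units [-0.01  0.02  1.17]
```

Call:
{"name": "play_rows", "arguments": {"series": [[0.1,[0.14,-0.5,0],[0,0,0]],[0.1,[0.14,-0.9,0],[0,0,0]],[0.1,[0.14,-0.9,0],[0,0,0]],[0.1,[0.07,-0.65,0],[0,0,0.58]],[0.1,[0,0,0.3],[0,0,0.59]],[0.1,[0,0,0.7],[0,0,0]],[0.1,[0,0,0],[0,0,0]],[0.1,[0,0,0],[0,0,0]]]}}

```text
t: 27.18
tool_pos: [0.473, 0.0986, 0.0592]
tool_rot: [3.141, 0.05, -0.002]
contact_force: [-0.3, 0.1, -0.6]
opening: 0.0224
grip_force: 49.6
```

```bash
python3 go.py 0.472 0.0990 0.0118 1.8
```

```text
t 27.18 pos [0.473  0.0986 0.0592] phi 1.82 open 0.0224 F [-0.3  0.1 -0.6] 
SHIFT units [-0.02 -0.01  0.95] TURN units [0.   0.01 0.  ]
```

Call:
{"name": "play_rows", "arguments": {"series": [[0.1,[-0.03,-0.01,0.4],[0,0,0]],[0.1,[0,0,0.3],[0,0,0]],[0.1,[0,0,0.15],[0,0,0]],[0.1,[0,0,0.09],[0,0,0]],[0.1,[0,0,0],[0,0,0]],[0.1,[0,0,0],[0,0,0]]]}}

```text
t: 27.92
tool_pos: [0.4721, 0.0992, 0.0128]
tool_rot: [-3.141, -0.05, -0.001]
contact_force: [0.5, 0.5, -1.0]
opening: 0.0225
grip_force: 49.6
```

Call:
{"name": "play_rows", "arguments": {"series": [[0.5,[0,0,0],[0,0,0]],[0.5,[0,0,0],[0,0,0]],[0.5,[0,0,0],[0,0,0]],[0.5,[0,0,0],[0,0,0]],[0.6,[0,0,-0.6],[0,0,0]],[0.6,[0,0,-1],[0,0,0]],[0.6,[0,0,-0.6],[0,0,0]],[0.6,[0,0,0],[0,0,0]]]}}

```text
t: 28.92
tool_pos: [0.4739, 0.0993, 0.1256]
tool_rot: [-3.141, -0.05, -0.011]
contact_force: [1.1, 0.5, 0.1]
opening: 0.051
grip_force: 0.0
```

Call:
{"name": "play_rows", "arguments": {"series": [[0.6,[0,0,0],[0,0,0]]]}}

```text
t: 29.05
tool_pos: [0.4709, 0.0991, 0.1212]
tool_rot: [3.141, 0.05, -0.003]
contact_force: [0.0, 0.1, -0.2]
opening: 0.0513
grip_force: 0.0
```

```bash
python3 snap.py w10; python3 go.py 0.472 0.0990 0.2 1.8; python3 pad.py w10 red 200 0 360 330
```

```text
t 29.1 pos [0.4705 0.0991 0.1205] phi 1.83 open 0.0513 F [ 0.2 -0.   0.2] 
SHIFT units [ 0.03  0.   -1.59] TURN units [0.   0.02 0.  ]
red [[319, 277], [242, 277], [235, 21], [328, 21]] sides [0.0641 0.1926 0.064  0.1926] centre [0.5077 0.0997 0.005 ] phi 1.61
```

View pics/w10.png

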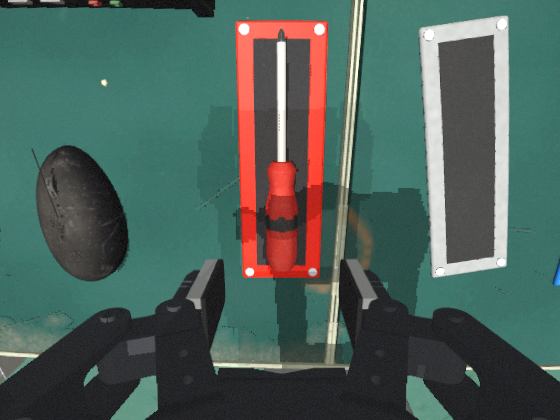

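The red driver lies centred on the red mat (columns 281, rows 30–273 within mat rows 21–277), and the grey mat is empty. Retreat and do a last overview.

Call:
{"name": "play_rows", "arguments": {"series": [[0.6,[-0.3,0,-0.8],[0,0,0]],[0.6,[-0.4,0.3,-0.8],[0,0,0]],[0.6,[-0.4,0.3,-0.4],[0,0,0]],[0.6,[0,0,0],[0,0,0]],[0.6,[0,0,0],[0,0,0]]]}}

```text
t: 29.72
tool_pos: [0.4171, 0.0676, 0.2202]
tool_rot: [-3.141, -0.05, 0.005]
contact_force: [0.1, -0.7, 0.1]
opening: 0.0511
grip_force: 0.0
```

Run:
```python
from station import imaging
import cv2
cv2.imwrite("pics/scene_end.png",imaging.get_image("scene")["color"])
```

```text
(no output)
```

View pics/scene_end.png

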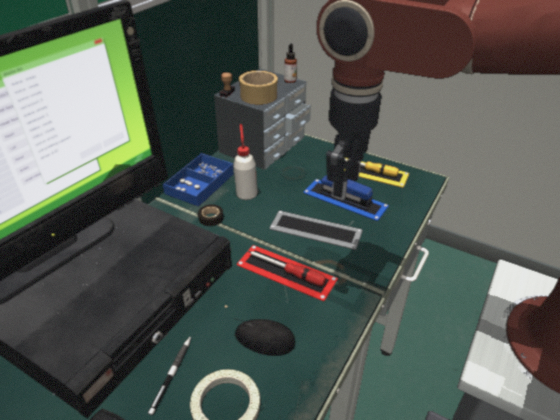

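The overview shows each tool on the mat of its own colour: red at (287,270), blue at (346,195) and yellow at (380,170). The grey mat at (317,230) is empty. The mouse (265,337), bottle (245,175) and tape (210,214) have not moved.

```bash
python3 -c "
from station import ctrl
print(ctrl.finish_job())"
```

```text
the job is handed in; nothing more can be done
None
```

I handed the job in after about 30 s of robot time: each tool is on the mat of its own colour, centred to within about 3 mm and lying along it, the grey mat is empty, and the mouse, bottle and tape are undisturbed.

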